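Seat a bracket and close the guarded clamp

TASK

Push the angle bracket along its channel, under the yellow guard, until its front end is home against the stop; then reach down through the window of the yellow guard and press the red lever pad all the way down so that the clamp closes over the bracket. Do not touch the guard, do not lift the bracket, leave the other tools as they lie, and finish with the hand clear.

Things in the scene. Friction and masses are not known exactly. Their poses are not given: they have to be found in the camera images.
- fixture: green clamping fixture fixed to the bench, base 420 (x) x 170 (y) x 12 mm. Origin on the bench under its centre, z up. A 54 mm wide channel runs along its x axis, bed at z = 20 mm, from x = -190 mm to the fixed stop (face at x = 110 mm, y = 0); side rails rise to z = 28 mm. The bracket is pushed in +x. Lever hinge at x = 165, z = 85 mm
- guard: yellow guard on the fixture, same axes, not to be touched. Origin: centre of its window, on the upper face (fixture x 80, y 0, z 130 mm). Level top plate 4 mm thick, x -70 to 120, y -75 to 75 mm; window x -50 to 50, y -45 to 45 mm. Clear panels close all sides; only the front below fixture z = 70 mm is open for the bracket
- pad (a point): centre of the upper face of the red pad (36 x 36 mm) on the clamp lever's free end, under the middle of the window. 11 to 16 mm below the guard's upper face when the lever is up, leaning 16 degrees or less; 36 mm below it when fully down (fixture x 80, y 0, z 94 mm, level). Moves on an arc about the hinge, 85 mm away in +x
- lever (a joint): angle of the clamp lever, rad: 0 to 0.04 up, 0.28 fully down on its solid stop. Friction only (about 5 N at the pad moves it): no spring, it stays where it is left. Once down, its rubber foot stands about 1 mm over the bracket's flat leg
- bracket_flange (a point): centre of the rear (pushing) face of the bracket's upright flange, 20 mm above the channel bed. Loose aluminium-coloured angle, about 0.6 kg: flat leg 210 x 50 x 6 mm lying in the channel, flange at its rear end 50 wide, 6 thick, 40 mm high. Site x points to the bracket's front end. At home it is at fixture x = -100 mm, 110 mm before the guard
- bracket_front (a point): centre of the bracket's front end face, 3 mm above the bed, 210 mm ahead of the flange's rear face. Starts 40 to 80 mm short of the stop; at home it touches the stop at fixture x = 110 mm. Sliding takes about 2 to 6 N
- hammer: bystander, to be left alone: a hammer with wooden handle lying flat
- caliper: bystander, to be left alone: a steel vernier caliper lying flat, about 230 x 70 mm
- file: bystander, to be left alone: a flat file with a green handle, 310 mm long, lying flat
- wire_brush: bystander, to be left alone: a wire brush with wooden back, 260 mm long, 42 mm high
- oil_bottle: bystander, to be left alone: a small oil bottle, 56 mm in diameter, 130 mm tall, standing
- rivet_tin: bystander, to be left alone: a small open tin, 90 x 70 x 30 mm
- bar_stock: bystander, to be left alone: a short steel bar, 130 x 25 x 25 mm
- bracket: the whole loose bracket; origin under the middle of its flat leg, x towards the front end
Mind the look-alikes: they are no part of the job. Of the things that look like the bracket, the middle-sized one is meant.

How it is judged (in metres and radians):
On the way, in this order (a step that is already met when the one before it is completed fails the run):
1. the bracket is home against the stop (within 3.5 mm) while the lever is still up (x of bracket_front in the frame of fixture above 0.1065 m and value of joint lever below 0.12 rad), for 0.2 s.
2. the lever is pressed fully down (value of joint lever above 0.25 rad), for 0.2 s.
At the end, for the whole second after the job is handed in: The bracket lies flat in the channel, at rest, its front end within 3.5 mm of the stop, and the clamp lever is fully down (beyond 0.25 of 0.28 rad) (x of bracket_front in the frame of fixture above 0.1065 m and value of joint lever above 0.25 rad and linear speed of bracket below 0.01 m/s and z of bracket_flange in the frame of fixture below 0.044 m and z of bracket_front in the frame of fixture below 0.027 m); the robot touches nothing.
It fails at once if the guard was touched (contact force between any of the fingers, the arm and guard above 0.5 N).
It fails at once if the bracket was lifted (z of bracket_flange in the frame of fixture above 0.05 m or z of bracket_front in the frame of fixture above 0.033 m).
It fails at once if a bystander was moved more than 20 mm (distance of any of hammer, caliper, file, wire_brush, oil_bottle, rivet_tin, bar_stock from where it was at the start of the episode above 0.02 m).
It also fails if it takes over 48 s, if anything falls off the work surface, if the arm or the gripper's body presses on something with over 40 N, if the wrist force passes 120 N, or if a joint passes its speed limit or range.

ROBOT

A 6-joint arm with a two-finger parallel gripper is mounted at the origin on the work surface. World frame = base frame: x ahead of the robot, y to its left, z up, the work surface at z = 0. Lengths are in mm, angles in degrees, forces in N, time in s.
With the tool pointing down it reaches from about 350 to 850 mm from the base axis. Payload 8.1 kg.
Tool frame: the origin (TCP) lies midway between the tips of the shut fingers; the grasp point (between the pads) lies 19 mm behind it (hold_point_z is the distance from the TCP to the grasp point, in mm); z points along the fingers, y is the direction in which the jaws open and shut (so a half turn about z gives the same grasp; the last joint's range is limited). The gripper opens to 85 mm and grips with 20 to 120 N. Pads are 22 mm wide; open, the fingers measure 114 mm over their backs; the gripper's body (76 mm by 85 mm) begins 54 mm behind the grasp point. The pads swing forward as they close: fully open they stand 13 mm farther back than shut.
Start: joints at [-81.383, 7.471, 85.268, -0, 87.261, -4.893], TCP at [140.193, -583.396, 231.292] pointing down, gripper open.
Joint ranges: [-169.43, 169.43], [-51.17, 129.36], [1.28, 143.12], [-76.62, 256.62], [0, 156.53], [-152.29, 152.29]. Speed limits (degrees/s): [136.94, 136.94, 159.86, 180, 180, 180].

INTERFACE

Orientations are given as [roll, pitch, yaw] about the fixed x, y, z axes, in that order (R = Rz(yaw) Ry(pitch) Rx(roll)).
In Python, from bench import sense, snapshot, camera_params, hand_in, hold_point_z gives the robot as it stands.
- The arm moves only by the tool servo_tool, never from a script. Its argument "motion" is a list of rows, each a list of 7 numbers: the finger opening in mm, from 0 to 85.4, then the shift along the tool's x, y, z in mm, then the turn, a rotation vector about the tool's x, y, z in rad. A call has 1 to 10 rows; each row shifts and turns the pose as measured when the row begins, along the tool's axes as they then stand; what a row does not reach is not made up. A row lasts 1/10 s, in which the tool goes at most 50 mm and 8.59 degrees, less where a joint would pass 70% of its speed; a pose out of reach is approached as far as the arm can. A call with a gripper value outside its range is refused whole. The fingers move at their own pace and stop on an object; "force" is the grip in N (left out, the last holds). Time passes only in rows, so rows that do not move let the fingers close. It gives the time, the measured TCP pose, the force and the opening at its end, in the units of the state.
- sense(): the state, without advancing time (a new reading comes with each control period).
- snapshot(name): name is "scene" or "side" or "wrist"; returns the picture (384x512x3 uint8, blue, green, red); there is no depth.
- camera_params(name): a dict with "fx", "fy", "cx", "cy" (pixels), "D" ([k1, k2, p1, p2, k3] as OpenCV has them; the pictures are not rectified), "R" (3x3) and "t" (3): a world point X has camera coordinates R X + t; the wrist camera has in their place "tool_from_camera" (4x4, takes a point from camera to tool coordinates, whose origin is the TCP and whose axes are the flange's). Camera axes: x right, y down, z forward; pixel columns grow to the right and rows downward; lengths in mm; the calibration is good to about 2 mm. A picture is of the moment at which its call begins: read the wrist's pose just before it. camera_params takes no time and is no camera call.
- hand_in(): hands the job in, once; it reports no verdict.
The state is a dict: "time": time; "joint_pos": joint angles; "qd": joint speeds; "joint_efforts": joint torques, N m; "tool_pos": TCP position; "tcp_rot": TCP orientation; "ft_force": force on the tool from outside, world axes, zero at the start; "wrist_torque": the same for the moment, N m; "finger_gap": finger opening in mm.
Only numpy, scipy, OpenCV 4.12 (cv2) and the standard library are available. Lean on these libraries where they do the work, as an engineer would, in place of code of your own. Each camera call takes 0.05 s, during which the arm holds its last target. There are 200 camera calls.

## Working session

There is one attempt and no reset: what is moved stays moved. The work goes in short steps, Python scripts to look and compute and a tool call to move; the robot and the scene stay as the last step left them, time stands still between calls to the robot, and variables do not carry over. Pictures are saved under pics/ and viewed, about 8 in all and at most 12, crops included, and the job is handed in when it is done.

Besides the shell and the picture viewer there is one more tool, called after "Request:" as name([rows], argument=value, ...), one row to a line, values as JSON. servo_tool: Moves the arm, as the interface text tells. Its arguments: {"type":"object","properties":{"motion":{"type":"array"},"force":{"type":"number"}},"required":["motion"]}

```bash
mkdir -p pics
python3 - <<'E'
from bench import *
import cv2,json
s=sense();print(s['time'],s['tool_pos'],s['tcp_rot'])
for n in("scene","side","wrist"):
    cv2.imwrite(f"pics/{n}0.png",snapshot(n))
    print(n,camera_params(n))
a=[cv2.imread(f"pics/{n}0.png") for n in("scene","side")]
E
ls
```

```text
0.0 [ 140.10006712 -582.8324571   230.23166863] [-1.79892443e+02 -8.28794624e-03  1.35099389e+01]
scene {'fx': 381.2100664165729, 'fy': 381.2100664165729, 'cx': 254.98383813070592, 'cy': 191.15162673704054, 'D': array([-0.10914138,  0.        ,  0.        ,  0.        ,  0.        ]), 'R': array([[-0.1555844 ,  0.98762747, -0.01963336],
       [ 0.7115077 ,  0.09825476, -0.69577496],
       [-0.68523739, -0.12222102, -0.71799146]]), 't': array([  76.87293898, -336.2940783 , 1739.026276  ])}
side {'fx': 398.1950548197618, 'fy': 398.1950548197618, 'cx': 253.4609683771513, 'cy': 190.6446142273535, 'D': array([-0.11463459,  0.        ,  0.        ,  0.        ,  0.        ]), 'R': array([[-9.29825001e-01, -3.68001703e-01, -4.62397865e-04],
       [-2.71478037e-01,  6.86787152e-01, -6.74257432e-01],
       [ 2.48445452e-01, -6.26815886e-01, -7.38496244e-01]]), 't': array([ 510.28384976,  228.37604705, 1232.36967195])}
wrist {'fx': 292.80112554662054, 'fy': 292.80112554662054, 'cx': 260.5397502965156, 'cy': 188.75425164002564, 'D': array([-0.07720264,  0.        ,  0.        ,  0.        ,  0.        ]), 'tool_from_camera': array([[-1.96805779e-05, -9.45445694e-01, -3.25779740e-01,
         8.36444709e+01],
       [ 9.99999988e-01,  3.19760500e-05, -1.53208411e-04,
         8.21709670e-01],
       [ 1.55267382e-04, -3.25779739e-01,  9.45445682e-01,
        -1.42170742e+02],
       [ 0.00000000e+00,  0.00000000e+00,  0.00000000e+00,
         1.00000000e+00]])}
pics
```

View pics/scene0.png

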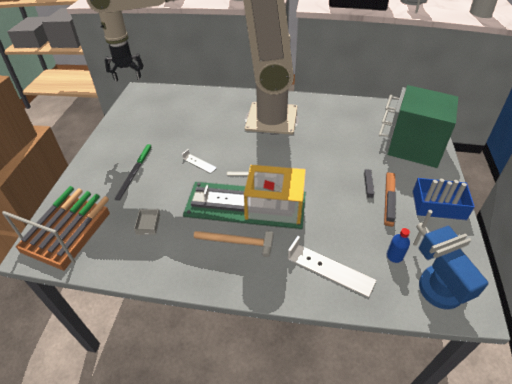

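View pics/side0.png

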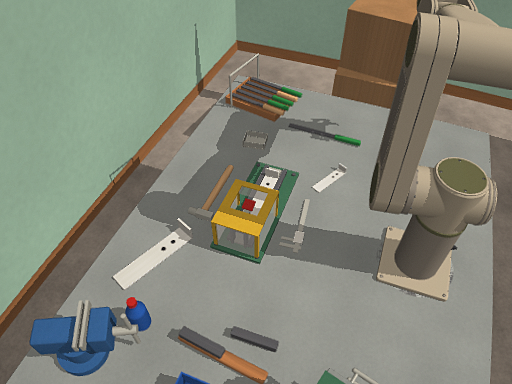

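The scene shows three bracket-like parts: a small one at (200,160), a large one at (330,270), and one in the green channel at about (198,197) to (245,200). The one in the channel is the middle-sized one. The fixture is at (245,205), with its +x to the right of the picture (about world +y). Next I'll confirm the bracket in a crop and measure the fixture.

```bash
cat > h.py <<'E'
import cv2,numpy as np
from bench import camera_params
from scipy.spatial.transform import Rotation as Ro
def cam(n,pose=None):
    c=camera_params(n);K=np.array([[c['fx'],0,c['cx']],[0,c['fy'],c['cy']],[0,0,1]])
    if n=='wrist':
        T=c['tool_from_camera'];Rt=Ro.from_euler('xyz',pose[1],degrees=True).as_matrix()
        Rw=Rt@T[:3,:3];o=Rt@T[:3,3]+np.array(pose[0]);R=Rw.T;t=-R@o
    else: R,t=c['R'],c['t']
    return K,np.array(c['D']),R,t
def plane(C,px,z):
    K,D,R,t=C
    u=cv2.undistortPoints(np.array(px,float).reshape(-1,1,2),K,D)[:,0]
    d=np.c_[u,np.ones(len(u))]@R;o=-R.T@t
    return o+d*((z-o[2])/d[:,2])[:,None]
def proj(C,X):
    K,D,R,t=C
    return cv2.projectPoints(np.array(X,float).reshape(-1,1,3),cv2.Rodrigues(R)[0],t,K,D)[0][:,0]
E
python3 - <<'E'
from h import *
for n,roi in(("scene",(170,150,150,90)),("side",(200,150,110,120))):
    im=cv2.imread(f"pics/{n}0.png");C=cam(n)
    h=cv2.cvtColor(im,cv2.COLOR_BGR2HSV)
    def mask(lo,hi):
        m=cv2.inRange(h,lo,hi);k=np.zeros_like(m);x,y,w,hh=roi;k[y:y+hh,x:x+w]=m[y:y+hh,x:x+w];return k
    g=mask((60,80,20),(95,255,255))
    pts=cv2.findNonZero(g);hull=cv2.convexHull(pts)[:,0]
    W=plane(C,hull,12)[:,:2].astype(np.float32)
    print(n,"green rect",cv2.minAreaRect(W));q=cv2.boxPoints(cv2.minAreaRect(W));print(q.round())
    print("poly",cv2.approxPolyDP(cv2.convexHull(pts),4,True)[:,0].tolist())
    r=mask((0,150,80),(6,255,255))|mask((172,150,80),(180,255,255))
    m=cv2.moments(r,True);c=(m['m10']/m['m00'],m['m01']/m['m00']);print("red",m['m00'],c,plane(C,[c],115))
    y=mask((18,130,80),(32,255,255));print("yellow hull",cv2.approxPolyDP(cv2.convexHull(cv2.findNonZero(y)),3,True)[:,0].tolist())
    x,yy,w,hh=roi;cv2.imwrite(f"pics/c_{n}.png",cv2.resize(im[yy:yy+hh,x:x+w],None,fx=5 if n=="scene" else 4.9,fy=5 if n=="scene" else 4.9,interpolation=cv2.INTER_CUBIC))
E
```

```text
scene green rect ((549.739990234375, -26.632904052734375), (169.37986755371094, 413.8174743652344), 0.4922620952129364)
[[ 463.  180.]
 [ 467. -234.]
 [ 636. -233.]
 [ 633.  181.]]
poly [[304, 194], [301, 227], [184, 215], [195, 182]]
red 71.0 (268.7042253521127, 184.92957746478874) [[547.97719555  57.20957886 115.        ]]
yellow hull [[304, 169], [299, 223], [245, 218], [244, 192], [251, 165]]
side green rect ((543.6063842773438, -25.454742431640625), (170.40225219726562, 423.1343078613281), 0.35493072867393494)
[[ 457.  186.]
 [ 460. -238.]
 [ 630. -236.]
 [ 627.  187.]]
poly [[298, 173], [259, 262], [210, 246], [257, 162]]
red 115.0 (248.18260869565216, 204.44347826086957) [[543.51085545  58.09941863 115.        ]]
yellow hull [[278, 191], [277, 214], [257, 257], [214, 243], [211, 220], [235, 179]]
```

View pics/c_scene.png

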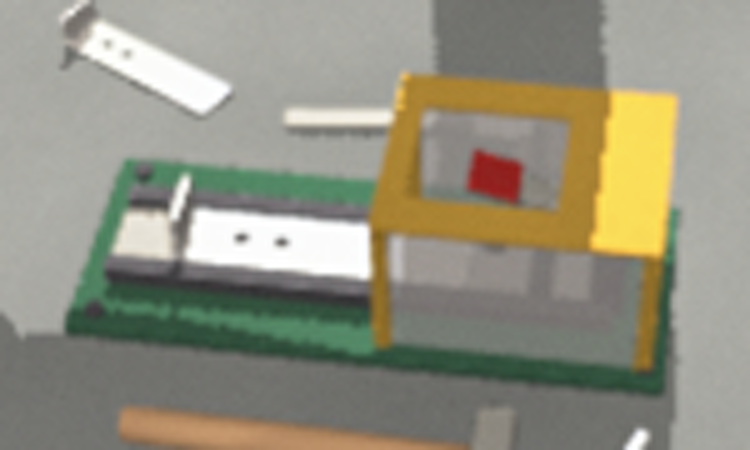

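The crop confirms it: the channel bracket is the middle-sized one. It has an upright flange near crop (182,210) and its leg runs under the guard. Both views put the fixture centre at about (547,-26), with its x axis along world +y. The size measures 170x418, close to the given 170x420. The pad agrees, at (546,57) against (547,54) expected. I'll move behind the flange with the fingers shut.

Request:
servo_tool([
  [0,0,0,0,0,0,0.118],
  [0,0,0,0,0,0,0.118],
  [0,39,-31,0,0,0,0],
  [0,39,-31,0,0,0,0],
  [0,39,-31,0,0,0,0],
  [0,39,-31,0,0,0,0],
  [0,39,-31,0,0,0,0],
  [0,39,-31,0,0,0,0],
  [0,39,-31,0,0,0,0],
  [0,39,-31,0,0,0,0],
])

```text
time: 1.15
tool_pos: [453.3, -337.2, 226.7]
tcp_rot: [-179.7, 0.2, -1.3]
ft_force: [1.2, -0.8, 0.4]
finger_gap: 0.3
```

Request:
servo_tool([
  [0,32,-36,0,0,0,0],
  [0,32,-36,0,0,0,0],
  [0,32,-36,0,0,0,-0.02],
  [0,0,0,0,0,0,0],
  [0,0,0,0,0,0,0],
])

```text
time: 1.65
tool_pos: [558.3, -220.6, 224.8]
tcp_rot: [-179.6, 0.3, 0.4]
ft_force: [0.5, -0.5, -0.7]
finger_gap: 0.2
```

Run:
```python
from h import *
from bench import *
s=sense();print(s['time'],s['tool_pos'],s['tcp_rot'])
im=snapshot('wrist');C=cam('wrist',(s['tool_pos'],s['tcp_rot']))
cv2.imwrite('pics/w1.png',im);np.save('w1.npy',np.r_[s['tool_pos'],s['tcp_rot']])
# predicted channel axis at bed, and window corners
for fx in(-190,-140):
  for y in(-25,25): print(fx,y,proj(C,[[547-y,-26+fx,60]]))
```

```text
1.65 [ 558.33200106 -220.55996731  224.84954578] [-179.55882925    0.25719296    0.36272272]
-190 -25 [[256.74732715 156.58911883]]
-190 25 [[256.65571009 200.12862509]]
-140 -25 [[210.15725551 156.29604423]]
-140 25 [[212.35171226 199.7214433 ]]
```

View pics/w1.png

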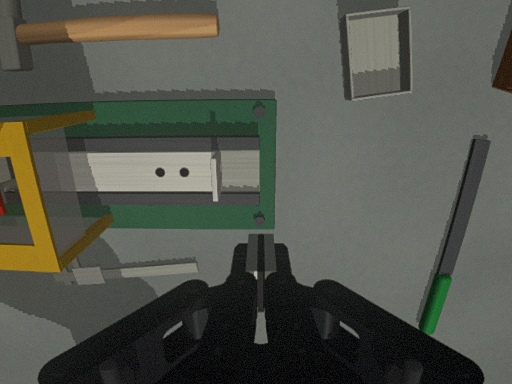

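The wrist view shows the flange at about columns 211–221, rows 152–201. The green base's rear edge is at column 275 and its sides are at rows 99 and 229. The guard is on the left, and the fingertips are at (260,240).

Run:
```python
from h import *
p=np.load('w1.npy');C=cam('wrist',(p[:3],p[3:]))
print('base',plane(C,[[275,99],[274,229],[200,101],[200,228]],12).round(1).tolist())
print('rails z28',plane(C,[[230,137],[230,204]],28).round(1).tolist())
for z in(20,60):print(z,plane(C,[[211,152],[221,152],[211,201],[218,201]],z).round(1).tolist())
print('tip',proj(C,[p[:3]]))
im=cv2.imread('pics/w1.png')
g=cv2.cvtColor(im,cv2.COLOR_BGR2GRAY);print(g[175,205:228],g[160,205:228],g[192,205:228]);print(g[85:240:1,230].tolist())
```

```text
base [[629.9, -236.2, 12.0], [461.4, -238.5, 12.0], [627.3, -148.2, 12.0], [461.7, -138.3, 12.0]]
rails z28 [[587.6, -184.3, 28.0], [503.9, -182.1, 28.0]]
20 [[568.1, -160.0, 20.0], [568.1, -172.1, 20.0], [504.5, -156.9, 20.0], [504.6, -165.9, 20.0]]
60 [[576.7, -167.1, 60.0], [576.7, -177.9, 60.0], [520.4, -164.4, 60.0], [520.5, -172.3, 60.0]]
tip [[259.01055391 248.20491586]]
[172 168 171 170 171 173 145 160 162 168 178 126  85  82  87  82  88 130
 136 134 130 136 129] [171 171 170 169 171 144 160 166 171 177 156 102  81  78  79  93 134 138
 136 135 137 135 139] [ 48  51  52  55  56  51  58 111 159 167 176 180 116  87  85  80  62  55
  55  50  51  53  42]
[106, 108, 108, 97, 93, 90, 76, 74, 76, 78, 81, 71, 79, 78, 45, 59, 73, 75, 68, 72, 72, 67, 72, 75, 68, 69, 70, 73, 64, 72, 69, 67, 64, 70, 66, 67, 67, 61, 50, 55, 49, 52, 59, 44, 48, 53, 47, 49, 52, 52, 47, 37, 59, 72, 76, 72, 65, 65, 69, 71, 72, 72, 75, 71, 72, 93, 125, 128, 130, 132, 138, 132, 134, 129, 132, 132, 135, 131, 131, 136, 137, 136, 129, 131, 131, 139, 134, 136, 133, 133, 135, 136, 133, 132, 137, 145, 140, 136, 134, 133, 106, 93, 94, 95, 100, 98, 76, 44, 45, 70, 76, 75, 74, 70, 77, 72, 72, 72, 75, 69, 74, 75, 70, 76, 73, 71, 76, 78, 78, 70, 78, 74, 72, 73, 68, 73, 72, 75, 70, 75, 76, 72, 72, 72, 100, 111, 114, 112, 112, 112, 114, 112, 110, 112, 113]
```

The centre line is at x≈546 and the flange's rear face at y≈-173, so the bracket is about 46 mm short, within the expected range. I'll go down behind it.

Request:
servo_tool([
  [0,-12,-4,25,0,0,0],
  [0,0,0,35,0,0,0],
  [0,0,0,35,0,0,0],
  [0,0,0,35,0,0,0],
  [0,0,0,25,0,0,0],
  [0,0,0,15,0,0,0],
  [0,0,0,0,0,0,0],
  [0,0,0,0,0,0,0],
])

```text
time: 2.5
tool_pos: [540.7, -225.3, 52.0]
tcp_rot: [-179.7, 0.1, -0.5]
ft_force: [-0.1, 0.2, 0.4]
finger_gap: -0.2
```

Request:
servo_tool([
  [0,5,-6,8,0,0,0.01],
  [0,0,-4,7,0,0,0],
  [0,0,0,2,0,0,0],
  [0,0,0,0,0,0,0],
])

```text
time: 2.9
tool_pos: [549.4, -216.2, 38.6]
tcp_rot: [-179.9, -0.3, -1.1]
ft_force: [-0.3, -0.8, -0.1]
finger_gap: -0.2
```

Request:
servo_tool([
  [0,-2,-6,2,0,0,-0.01],
  [0,0,-6,0,0,0,0],
  [0,0,-6,0,0,0,0],
  [0,0,-5,0,0,0,0],
  [0,0,-5,0,0,0,0],
])

```text
time: 3.4
tool_pos: [548.3, -186.1, 37.6]
tcp_rot: [-180.0, -0.4, -0.5]
ft_force: [0.8, 0.3, -1.2]
finger_gap: 0.0
```

Request:
servo_tool([
  [0,-1,-5,1,0,0,0],
  [0,0,-5,0,0,0,0],
  [0,0,-5,0,0,0,0],
  [0,0,-5,0,0,0,0],
])

```text
time: 3.8
tool_pos: [548.0, -165.7, 37.3]
tcp_rot: [179.9, -0.5, -0.5]
ft_force: [-0.1, -3.2, 0.4]
finger_gap: 0.3
```

Request:
servo_tool([
  [0,-1,-5,1,0,0,0],
  [0,0,-5,0,0,0,0],
  [0,0,-4,0,0,0,0],
  [0,0,-3,0,0,0,0],
])

```text
time: 4.2
tool_pos: [547.5, -147.7, 36.8]
tcp_rot: [179.8, -0.6, -0.5]
ft_force: [0.0, -3.3, 1.4]
finger_gap: 0.2
```

Run:
```python
from h import *
from bench import *
s=sense();print(s['time'],s['tool_pos'],s['tcp_rot'],s['ft_force'])
im=snapshot('side');cv2.imwrite('pics/s2.png',cv2.resize(im[130:270,190:330],None,fx=4,fy=4,interpolation=cv2.INTER_CUBIC))
```

```text
4.2 [ 547.51945906 -147.66376633   36.75059668] [179.83359486  -0.56317362  -0.46973364] [ 0.02836129 -3.32823956  1.37494084]
```

View pics/s2.png

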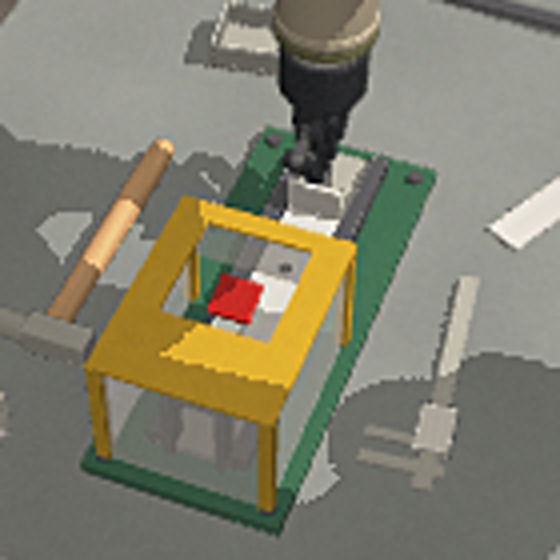

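The side view shows the fingers behind the flange (crop (315,190)), pushing it straight, with the guard well clear. I'll keep pushing in small steps until the force rises.

Request:
servo_tool([
  [0,-1,-3,1,0,0,0],
  [0,0,-3,0,0,0,0],
  [0,0,-2,0,0,0,0],
])

```text
time: 4.55
tool_pos: [547.4, -140.8, 36.4]
tcp_rot: [179.6, -0.7, -0.5]
ft_force: [1.2, -17.3, 0.4]
finger_gap: -0.2
```

Request:
servo_tool([
  [0,0,-2,0,0,0,0],
  [0,0,-2,0,0,0,0],
  [0,0,-1,0,0,0,0],
])

```text
time: 4.85
tool_pos: [548.4, -141.1, 37.2]
tcp_rot: [179.1, -0.9, -0.5]
ft_force: [0.3, -6.7, -0.8]
finger_gap: 0.1
```

The push stalls at y=-141, which is the expected home position plus half the finger thickness, so the bracket is on the stop. I'll back off, then rise.

Request:
servo_tool([
  [0,0,0,0,0,0,0],
  [0,0,10,0,0,0,0],
  [0,0,15,0,0,0,0],
  [0,0,15,-10,0,0,0],
  [0,0,0,-40,0,0,0],
  [0,0,0,-45,0,0,0],
  [0,0,0,-45,0,0,0],
  [0,0,0,-45,0,0,0],
  [0,0,0,-10,0,0,0],
  [0,0,0,0,0.015,0.015,0],
])

```text
time: 5.85
tool_pos: [542.0, -185.7, 240.9]
tcp_rot: [-179.7, -1.4, -0.7]
ft_force: [0.2, -0.5, -1.1]
finger_gap: 0.0
```

Run:
```python
from h import *
from bench import *
s=sense();print(s['time'],s['tool_pos'],s['tcp_rot'])
im=snapshot('wrist');cv2.imwrite('pics/w3.png',im);np.save('w3.npy',np.r_[s['tool_pos'],s['tcp_rot']])
```

```text
5.85 [ 542.00727269 -185.70572611  240.86991935] [-179.68172533   -1.40637851   -0.70583254]
```

View pics/w3.png

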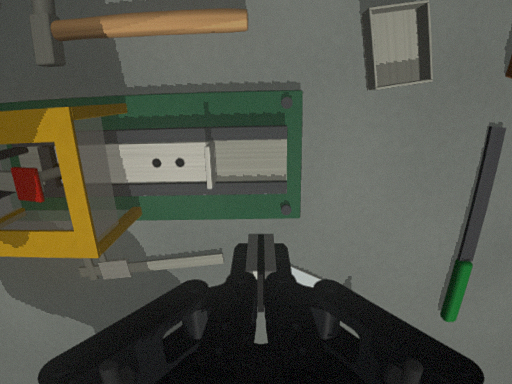

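Run:
```python
from h import *
p=np.load('w3.npy');C=cam('wrist',(p[:3],p[3:]))
g=cv2.cvtColor(cv2.imread('pics/w3.png'),cv2.COLOR_BGR2GRAY)
print(g[160,200:225],g[170,200:225],g[160,284:310])
b=plane(C,[[301,160]],12);print('base rear',b)
for u in(209,210,211):print(plane(C,[[u,165]],60))
for u in(213,214,215,216,217):print(plane(C,[[u,165]],20))
```

```text
[175 176 176 176 175 161 169 164 177 175 102  85  87  90  86  91 132 142
 141 141 139 144 137 142 139] [170 173 172 168 166 142 155 165 173 176 174 104  87  87  88 110 114 142
 146 147 147 141 148 146 146] [136 138 123  77  71  77  75  80  73  71  74  77  74  73  78  75  74  88
 111 119 113 116 118 111 113 116]
base rear [[ 542.55756075 -237.82588145   12.        ]]
[[ 548.19728444 -126.8786316    60.        ]]
[[ 548.18216559 -128.02477467   60.        ]]
[[ 548.16710271 -129.17056298   60.        ]]
[[ 539.00993731 -124.46297487   20.        ]]
[[ 538.99320836 -125.74860867   20.        ]]
[[ 538.97654158 -127.03387298   20.        ]]
[[ 538.95993678 -128.31877499   20.        ]]
[[ 538.94339382 -129.60332185   20.        ]]
```

The flange's rear face is at y≈-128 and the base's rear edge at -237.8. That makes 110 mm between them, which is the home value. Now over the window.

Request:
servo_tool([
  [0,1,-40,0,0,-0.024,-0.01],
  [0,1,-40,0,0,0,0],
  [0,1,-40,0,0,0,0],
  [0,1,-40,0,0,0,0],
  [0,1,-40,0,0,0,0],
  [0,0,-32,0,0,0,0],
  [0,0,0,0,0,0,0],
  [0,0,0,0,0,0,0],
])

```text
time: 6.7
tool_pos: [541.0, 49.3, 225.7]
tcp_rot: [-179.3, 1.2, -0.6]
ft_force: [0.3, -1.0, -0.3]
finger_gap: 0.2
```

Run:
```python
from h import *
from bench import *
s=sense();print(s['time'],s['tool_pos'],s['tcp_rot'])
im=snapshot('wrist');cv2.imwrite('pics/w4.png',im);C=cam('wrist',(s['tool_pos'],s['tcp_rot']))
h=cv2.cvtColor(im,cv2.COLOR_BGR2HSV)
r=cv2.inRange(h,(0,150,60),(7,255,255))|cv2.inRange(h,(172,150,60),(180,255,255))
m=cv2.moments(r,True);c=(m['m10']/m['m00'],m['m01']/m['m00']);print('red',m['m00'],c,plane(C,[c],117))
y=cv2.inRange(h,(18,130,60),(32,255,255))
cs,hi=cv2.findContours(y,cv2.RETR_CCOMP,cv2.CHAIN_APPROX_NONE)
for i,k in enumerate(cs):
    if cv2.contourArea(k)>3000: b=cv2.boundingRect(k);print(hi[0][i][3],b,plane(C,[[b[0],b[1]],[b[0]+b[2],b[1]+b[3]]],130).round(1).tolist())
```

```text
6.7 [541.00408448  49.31666548 225.72359656] [-179.25061818    1.15951865   -0.56363653]
red 1409.0 (254.33569907735983, 179.39744499645138) [[545.14799802  55.40428333 117.        ]]
-1 (107, 90, 240, 171) [[625.0, 170.5, 130.0], [467.2, -31.9, 130.0]]
0 (196, 132, 124, 101) [[590.2, 101.5, 130.0], [497.7, -4.1, 130.0]]
```

View pics/w4.png

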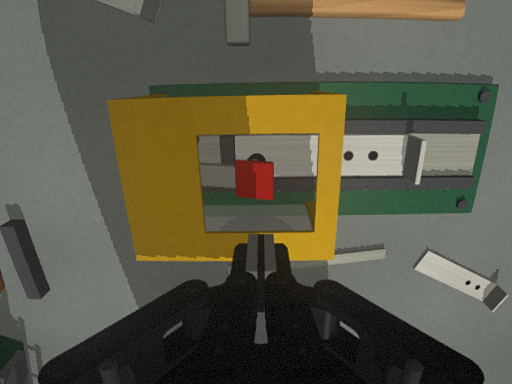

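The window spans rows 132–233 and columns ~200–318. The red pad is at (254,179), which puts it at (545,55), and the guard centre is at about (544,52). Next I'll align above it, and check that the finger silhouette fits the window 36 mm behind the tip.

Request:
servo_tool([
  [0,4,-4,15,-0.01,0.02,-0.01],
  [0,0,0,25,0,0,0],
  [0,0,0,20,0,0,0],
  [0,0,0,0,0,0,0],
  [0,0,0,0,0,0,0],
])

```text
time: 7.25
tool_pos: [544.1, 46.6, 161.4]
tcp_rot: [-179.8, 0.2, -0.5]
ft_force: [-0.4, 0.1, 1.0]
finger_gap: -0.2
```

Run:
```python
from h import *
C=cam('wrist',([0,0,0],[0,0,0]))
for z in(0,-36,-50,-60,-73):print(z,proj(C,[[0,-50,z],[0,-15,z],[0,15,z],[0,50,z],[12,0,z],[-12,0,z]]).round().tolist())
```

```text
0 [[169.0, 248.0], [232.0, 248.0], [286.0, 248.0], [349.0, 248.0], [259.0, 229.0], [259.0, 267.0]]
-36 [[146.0, 289.0], [225.0, 290.0], [293.0, 290.0], [371.0, 289.0], [259.0, 267.0], [259.0, 312.0]]
-50 [[134.0, 311.0], [221.0, 313.0], [296.0, 313.0], [383.0, 311.0], [258.0, 288.0], [258.0, 336.0]]
-60 [[124.0, 330.0], [217.0, 332.0], [299.0, 332.0], [393.0, 330.0], [258.0, 306.0], [258.0, 356.0]]
-73 [[108.0, 359.0], [212.0, 362.0], [304.0, 362.0], [408.0, 359.0], [258.0, 335.0], [258.0, 387.0]]
```

The silhouette is about ±36 mm wide at that depth against ±50 mm for the window, so it fits if I stay centred. I'll centre on (545,53) and descend.

Request:
servo_tool([
  [0,1,-6,8,0,0,-0.008],
  [0,0,0,10,0,0,0],
  [0,0,0,8,0,0,0],
  [0,0,0,0,0,0,0],
])

```text
time: 7.65
tool_pos: [546.8, 51.9, 136.0]
tcp_rot: [-179.8, -0.0, -0.1]
ft_force: [-0.9, -0.3, 0.2]
finger_gap: -0.3
```

Request:
servo_tool([
  [0,-1,-2,6,0,0,0],
  [0,0,0,6,0,0,0],
  [0,0,0,5,0,0,0],
  [0,0,0,4,0,0,0],
])

```text
time: 8.05
tool_pos: [546.7, 54.2, 114.8]
tcp_rot: [-179.9, -0.2, -0.0]
ft_force: [-1.0, -2.8, 6.2]
finger_gap: -0.3
```

Contact on the pad at z≈115 with 6 N, as expected. I'll press on.

Request:
servo_tool([
  [0,-1,0,4,0,0,0],
  [0,0,0,4,0,0,0],
  [0,0,0,4,0,0,0],
  [0,0,0,3,0,0,0],
])

```text
time: 8.45
tool_pos: [547.4, 53.0, 100.9]
tcp_rot: [-180.0, -0.4, -0.0]
ft_force: [-0.9, -2.8, 5.5]
finger_gap: -0.1
```

Request:
servo_tool([
  [0,-1,0,3,0,0,0],
  [0,0,0,3,0,0,0],
  [0,0,0,2,0,0,0],
  [0,0,0,2,0,0,0],
])

```text
time: 8.85
tool_pos: [547.6, 52.5, 93.5]
tcp_rot: [180.0, -0.5, -0.1]
ft_force: [-14.5, -3.1, 32.0]
finger_gap: 0.0
```

The lever is on its solid stop: 32 N at z 93.5, where 94 was expected. I'll hold briefly and rise straight up.

Request:
servo_tool([
  [0,0,0,1,0,0,0],
  [0,0,0,0,0,0,0],
  [0,0,0,0,0,0,0],
])

```text
time: 9.15
tool_pos: [547.2, 52.8, 94.1]
tcp_rot: [-180.0, -0.5, -0.1]
ft_force: [-0.3, -1.3, 3.3]
finger_gap: 0.1
```

Request:
servo_tool([
  [0,0,0,-8,0,0,0],
  [0,0,0,-15,0,0,0],
  [0,0,0,-20,0,0,0],
  [0,0,0,-30,0,0,0],
  [0,0,0,-40,0,0,0],
  [0,0,0,-40,0,0,0],
  [0,0,0,0,0,0,0],
  [0,0,0,0,0,0,0],
])

```text
time: 9.95
tool_pos: [543.2, 54.7, 254.9]
tcp_rot: [-179.8, -0.2, 0.0]
ft_force: [0.0, 0.7, -0.5]
finger_gap: 0.4
```

Run:
```python
from h import *
from bench import *
s=sense();print(s['time'],s['tool_pos'],s['tcp_rot'],s['ft_force'])
im=snapshot('wrist');cv2.imwrite('pics/w5.png',im);C=cam('wrist',(s['tool_pos'],s['tcp_rot']))
h=cv2.cvtColor(im,cv2.COLOR_BGR2HSV)
r=cv2.inRange(h,(0,150,60),(7,255,255))|cv2.inRange(h,(172,150,60),(180,255,255))
b=cv2.minAreaRect(plane(C,cv2.findNonZero(r)[:,0],94)[:,:2].astype(np.float32));print('pad@94',b)
```

```text
9.95 [543.20229053  54.72481112 254.91247199] [-1.79805110e+02 -1.76559733e-01  2.41341629e-02] [ 0.03666833  0.74230076 -0.52896737]
pad@94 ((544.0371704101562, 51.74839782714844), (35.50611877441406, 34.84236526489258), 0.03540670871734619)
```

View pics/w5.png

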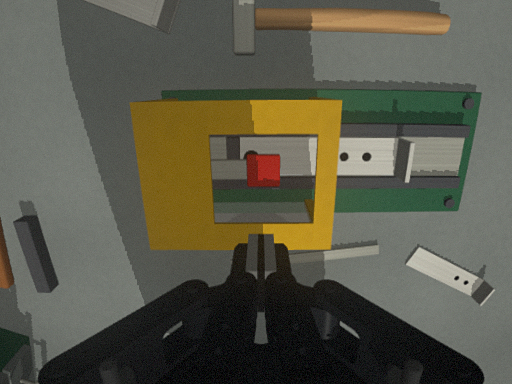

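The pad (264,170) measures 35.5x34.8 mm at z=94 and is centred at (544,52), so the lever is down and level. I'll check the bracket once more, then hand in.

Run:
```python
from h import *
from bench import *
s=sense();C=cam('wrist',(s['tool_pos'],s['tcp_rot']))
g=cv2.cvtColor(cv2.imread('pics/w5.png'),cv2.COLOR_BGR2GRAY)
print(g[155,392:420],g[155,455:480])
print('base',plane(C,[[471,155]],12)[0,1],'flange rear bed',[round(plane(C,[[u,155]],20)[0,1],1) for u in(399,400,402)],'top',[round(plane(C,[[u,155]],60)[0,1],1) for u in(410,411,412,413)])
print(hand_in())
```

```text
[174 135 129 127  97  62  62  68  65  67  72  69  65  67  64  64  91 163
 182 185 179 160 146 147 148 144 147 147] [146 145 145 145 148 148 119  74  68  68  70  69  68  68  79 108 119 117
 118 116 113 117 113 116 118]
base -239.262988594281 flange rear bed [np.float64(-130.1), np.float64(-131.5), np.float64(-134.2)] top [np.float64(-124.3), np.float64(-125.5), np.float64(-126.8), np.float64(-128.0)]
the job is handed in; nothing more can be done
None
```

The job is done and handed in at about 10 s of the 48 s allowed; no verdict was reported. I pushed the middle-sized bracket home with shut fingers, then pressed the red pad down through the window. The hand finished clear, about 125 mm above the guard.

**Bracket:**
- The push stalled on the stop with up to 17 N.
- A wrist view before pressing put the flange's rear face 110 mm from the base's rear edge, which is the home value.
- From the last view the flange's rear edge came out at y≈-128 to -129, about 110–111 mm from the base's rear edge. That agrees with home to within 1–2 mm. It is a rougher reading because the rear face is hidden from there.

**Lever:**
- The pad reached its solid stop at z≈94 mm with 32 N.
- There was also a brief 14.5 N sideways force at the stop, which I took for friction on the pad. It was gone 0.3 s later.
- After rising, the pad measured 35.5 x 34.8 mm at z=94, level and within 1–2 mm of its expected place.

**Guard and other tools:** No force showed anywhere near the guard apart from that sideways reading, which I can't fully rule out as a guard touch. The other tools in view looked undisturbed, but I did not measure their positions.

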